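Set the syringe pump's pusher against the plunger

TASK

Get the loaded syringe pump ready to run: swing the clamp bar down onto the syringe barrel, then slide the blue pusher block up until you feel it just touch the end of the plunger, without pushing the plunger into the syringe. Then, leaving the pusher there, throw the red-balled half-nut lever all the way over to engage the screw, and leave everything else on the bench where it is.

Things in the scene. Friction and masses are not known exactly. Their poses are not given: they have to be found in the camera images.
- pump: cream syringe pump, fixed, 200 mm deep (x) by 300 mm long (y). Origin: centre of its underside, z up, +x to its back, away from the robot. Sloped keypad at its -x side, under 95 mm high. The deck behind is 94 mm high; along it, parallel to y at x = +35 mm, runs the syringe line, axis 140 mm up: syringe at the +y end, then plunger, then pusher. An end plate 130 mm high stands at y -136 to -148 mm
- clamp (a joint): barrel clamp: flat bar 62 x 20 x 8 mm with a black thumb tab on its end, hinged at the cradle's front about the pump's y. Rad: 0 = closed, flat on the 24 mm steel syringe barrel (stop); 1.5 to 1.8 = standing open at the start; 1.95 = open stop. Stays where it is left; about 1.5 N at the tab swings it. To close, the tab goes over to the pump's +x and down
- clamp_pivot (a point): hinge axis of the barrel clamp, mid-width of the bar: in the pump's frame (7, 75, 156) mm. Apart from the barrel clamp, the pusher and its lever, nothing on the pump is higher than 162 mm
- clamp_tab (a point): on the thumb tab of the clamp, centre of its upper face, 57 mm from the hinge axis; when the clamp is closed this face is 165 mm above the bench
- plunger: steel plunger: thumb disc 28 mm wide on a 10 mm rod. Origin: centre of the disc's end face, which looks to the pump's -y, at the pusher; axes as the pump's. Slides only along y, into the fixed syringe barrel. Stiff: gives way only above about 14 N and then stays where it was pushed, so a touch of a few newtons does not move it
- pusher: blue pusher block, 64 mm (x) by 34 mm (y), 98 to 162 mm above the bench, slides only along the pump's y on guide rods. Origin: centre of its black contact pad (36 mm square), which looks to +y, at the plunger's disc; axes as the pump's. Starts 20 to 80 mm short of the plunger, slides at about 2 N plus 6 N per m/s, stays where it is left
- pusher_back (a point): on the flat back face (-y side) of the pusher block, at its middle in x, 150 mm above the bench, 12 mm below the block's top edge: a place to push; 34 mm behind the contact pad
- nut_lever (a joint): half-nut lever on top of the pusher: 8 x 12 mm bar with an 18 mm red ball, ball centre 45 mm from the pivot, turning about the pump's y. Rad: 0 = released, leaning 25 degrees from upright to the pump's -x; grows as it swings over to +x; 1.3 = engaged, at its stop, leaning 49 degrees to +x. Stays where it is left; about 1.2 N at the ball swings it
- lever_pivot (a point): pivot axis of the half-nut lever: 170 mm above the bench, in the middle of the pusher block (18 mm behind its contact pad)
- lever_knob (a point): centre of the red ball of the half-nut lever
- vial_rack: bystander: blue rack of sample vials, 85 x 190 x 47 mm; origin at the centre of its underside
- water_bottle: bystander: clear bottle with red cap, 66 mm wide, 200 mm tall; origin at the centre of its underside
- amber_bottle: bystander: amber glass bottle with black cap, 84 mm wide, 190 mm tall; origin at the centre of its underside
- beaker: bystander: glass beaker, 70 mm wide, 90 mm tall, standing mouth up; origin at the centre of its underside
- rubber_bulb: bystander: red rubber pipette bulb, 58 mm wide, 85 mm tall, standing; origin at the centre of its underside
- bottle_cap: bystander: red screw cap lying flat, 38 mm wide, 16 mm high; origin at the centre of its underside
- spanner: bystander: small steel open spanner lying flat, 140 mm long along its x
- fittings_tray: bystander: grey open parts tray, 110 x 160 x 35 mm; origin at the centre of its underside

How it is judged:
By the outcome, as a careful person would: the job done as asked, in the order asked, and still so for the second after the job is handed in, with the robot touching nothing.
It also fails if it takes over 59 s, if anything falls off the work surface, if the arm or the gripper's body presses on something with over 40 N, if the wrist force passes 120 N, or if a joint passes its speed limit or range.

ROBOT

A 6-joint arm with a two-finger parallel gripper is mounted at the origin on the work surface. World frame = base frame: x ahead of the robot, y to its left, z up, the work surface at z = 0. Lengths are in mm, angles in rad, forces in N, time in s.
With the tool pointing down it reaches from about 425 to 950 mm from the base axis. Payload 3.5 kg.
Tool frame: the origin (TCP) lies where the fingers leave the gripper's body, on its centre line; the fingertips stand 73 mm ahead of it and the grasp point (between the pads) lies 54 mm ahead of it; z points along the fingers, y is the line along which they close (so a half turn about z gives the same grasp; the last joint's range is limited). The gripper opens to 85 mm and grips with 20 to 120 N. Pads are 22 mm wide; open, the fingers measure 114 mm over their backs; the gripper's body (76 mm by 85 mm) begins 54 mm behind the grasp point. The pads swing forward as they close: fully open they stand 13 mm farther back than shut.
Start: joints at [-1.487, 0.286, 1.577, -0, 1.279, -0.15], TCP at [156.406, -656.615, 303.925] pointing down, gripper open.
Joint ranges: [-2.77, 2.77], [-0.9, 2.22], [0.21, 2.48], [-1.53, 4.67], [0.24, 2.81], [-2.84, 2.84]. Speed limits (rad/s): [2.79, 2.79, 3.14, 3.14, 3.14, 3.14].

INTERFACE

Orientations are given as a rotation vector (axis times angle).
In Python, from station import robot gives the robot as it stands. The module is installed in compiled form; this text tells all that it offers.
- The arm moves only by the tool drive_tool, never from a script. Its argument "plan" is one flat list of numbers, 7 for each row, row after row: the turn, a rotation vector about the tool's x, y, z in degrees, then the shift along the tool's x, y, z in mm, then the opening, from 0 (shut) to 1 (fully open). In form: [wx, wy, wz, dx, dy, dz, jaw, wx, wy, wz, dx, dy, dz, jaw, ...]. A call has 1 to 20 rows; each row is the pose to reach, as a shift and turn from the pose commanded when the call began, along the tool's axes at that moment; what a row does not reach only later rows make up. A row lasts 1/10 s, in which the tool goes at most 50 mm and 8.59 degrees, less where a joint would pass 70% of its speed; a pose out of reach is approached as far as the arm can. A call with a gripper value outside its range is refused whole. The fingers move at their own pace and stop on an object; "squeeze" is the grip in N (left out, the last holds). Time passes only in rows, so rows that repeat a pose let the fingers close. It gives the time, the measured TCP pose, the force, the opening and the grip force at its end, in the units of the state.
- robot.get_state(): the state, without advancing time (a new reading comes with each control period).
- robot.snapshot(name): name is "side" or "top" or "wrist"; returns a dict with "frame" (400x640x3 uint8, blue, green, red), "mtx" (3x3 intrinsics, pixels), "dist" ([k1, k2, p1, p2, k3] as OpenCV has them; the pictures are not rectified), "R" (3x3) and "t" (3): a world point X has camera coordinates R X + t. Camera axes: x right, y down, z forward; pixel columns grow to the right and rows downward; lengths in mm; the calibration is good to about 2 mm. A picture is of the moment at which its call begins. There is no depth.
- robot.job_done(): hands the job in; it is judged then, once.
The state is a dict: "t": time; "joint_pos": joint angles; "joint_velocities": joint speeds; "tau": joint torques, N m; "ee_pos": TCP position; "ee_rot": TCP orientation; "force": force on the tool from outside, world axes, zero at the start; "moment": the same for the moment, N m; "opening": finger opening in mm; "gripper_force": force on a finger pad.
Only numpy, scipy, OpenCV 4.12 (cv2) and the standard library are available. Lean on these libraries where they do the work, as an engineer would, in place of code of your own. Each camera call takes 0.05 s, during which the arm holds its last target. There are 200 camera calls.

## Working session

There is one attempt and no reset: what is moved stays moved. The work goes in short steps, Python scripts to look and compute and a tool call to move; the robot and the scene stay as the last step left them, time stands still between calls to the robot, and variables do not carry over. Pictures are saved under pics/ and viewed, at most 13 in all, crops included, and the job is handed in when it is done.

Besides the shell and the picture viewer there is one more tool, called after "Call:" as a command line: name --argument value ..., lists and objects as JSON in quotes. drive_tool: Moves the arm, as the interface text tells. Its arguments: {"type":"object","properties":{"plan":{"type":"array","items":{"type":"number"}},"squeeze":{"type":"number"}},"required":["plan"]}

```bash
mkdir -p pics
cat > h.py <<'E'
import numpy as np, cv2, pickle
from station import robot
def snap(n,f):
    s=robot.snapshot(n); cv2.imwrite('pics/'+f,s['frame']); pickle.dump(s,open('pics/'+f+'.pkl','wb')); return s
E
python3 - <<'E'
from h import *
for n in ('side','top','wrist'):
    s=snap(n,n+'0.png'); print(n,-s['R'].T@s['t'],s['R'].round(2).tolist(),s['mtx'].round(0).tolist(),s['dist'])
print({k:np.round(v,3) for k,v in robot.get_state().items()})
E
```

```text
side [ 455.62763595 -882.76931106  949.86187147] [[0.99, -0.11, 0.01], [-0.06, -0.68, -0.73], [0.09, 0.72, -0.69]] [[472.0, 0.0, 325.0], [0.0, 472.0, 207.0], [0.0, 0.0, 1.0]] [-0.08420817  0.          0.          0.          0.        ]
top [ 372.46003312   14.90197305 1226.00389454] [[-0.02, -1.0, 0.01], [-0.99, 0.02, -0.15], [0.15, -0.02, -0.99]] [[392.0, 0.0, 316.0], [0.0, 392.0, 200.0], [0.0, 0.0, 1.0]] [-0.02794275  0.          0.          0.          0.        ]
wrist [ 225.28006489 -639.95092841  372.08131603] [[0.23, -0.97, -0.0], [-0.93, -0.22, 0.28], [-0.28, -0.06, -0.96]] [[276.0, 0.0, 320.0], [0.0, 276.0, 201.0], [0.0, 0.0, 1.0]] [0.01301246 0.         0.         0.         0.        ]
{'t': np.float64(0.15), 'joint_pos': array([-1.487,  0.287,  1.578,  0.   ,  1.279, -0.15 ]), 'joint_velocities': array([-0.001, -0.002, -0.003, -0.001, -0.002, -0.   ]), 'tau': array([ 2.0000e-03, -4.0660e+01, -2.9314e+01, -0.0000e+00,  4.0000e-03,
        0.0000e+00]), 'ee_pos': array([ 156.367, -656.249,  302.842]), 'ee_rot': array([-3.118, -0.366, -0.   ]), 'force': array([ 0.073, -0.539,  0.144]), 'moment': array([ 0.02 , -0.035,  0.087]), 'gripper_force': np.float64(0.0), 'opening': np.float64(85.383)}
```

View pics/side0.png

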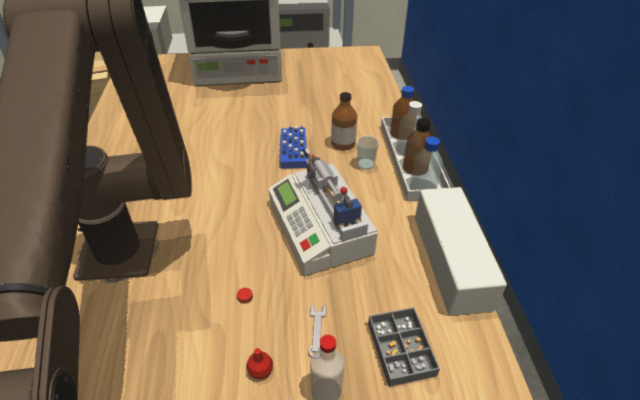

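View pics/top0.png

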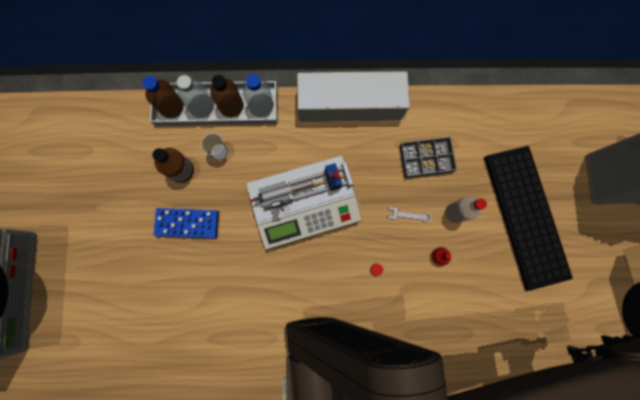

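The side view shows the pump around (320,220), with the clamp near (312,165) and the blue pusher with its red ball near (345,205). In the top view the pump spans columns 247–360 and rows 157–248, with the pusher at (333,177). I'll enlarge both.

Run:
```python
from h import *
a=cv2.imread('pics/side0.png')[145:275,255:385]; b=cv2.imread('pics/top0.png')[145:260,240:370]
a=cv2.resize(a,(600,600),interpolation=cv2.INTER_CUBIC); b=cv2.resize(b,(650,575),interpolation=cv2.INTER_CUBIC)
cv2.imwrite('pics/a.png',a);cv2.imwrite('pics/b.png',b)
```

```text
(no output)
```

View pics/a.png

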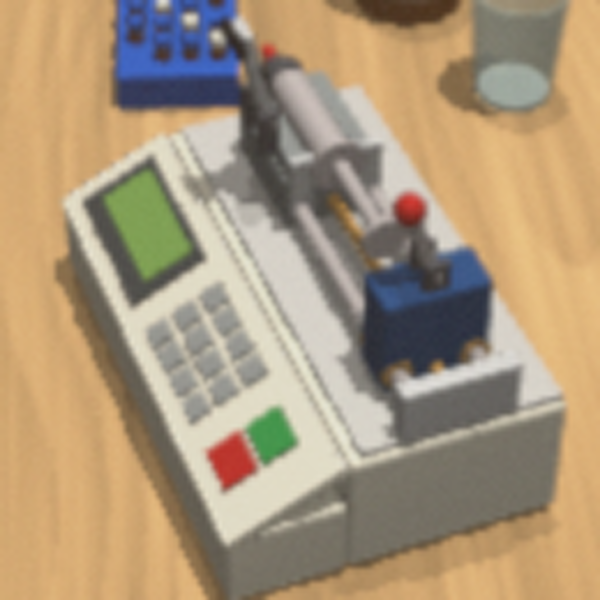

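View pics/b.png

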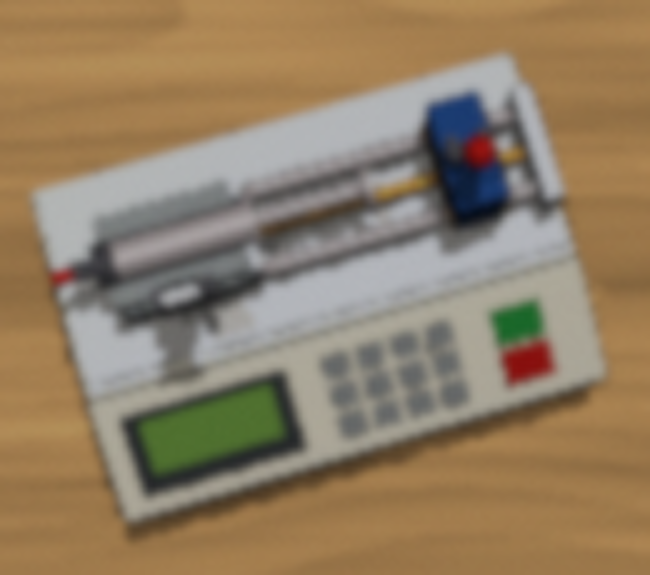

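The enlarged side view shows the clamp standing open (tab near crop (235,32)), the plunger disc at (385,238), the pusher top at (430,270) and the ball at (409,209). In the enlarged top view the deck's back corners are at (35,190) and (510,55), the ball at (482,151) and the disc at (370,190). Next I fit the pump pose.

```bash
cat >> h.py <<'E'
def proj(s,X): return cv2.projectPoints(np.atleast_2d(np.array(X,float)),cv2.Rodrigues(s['R'])[0],np.array(s['t'],float),s['mtx'],np.array(s['dist'],float))[0][:,0]
def ray(s,uv):
    p=cv2.undistortPoints(np.array([[uv]],float),s['mtx'],np.array(s['dist'],float))[0,0]
    d=s['R'].T@np.r_[p,1]; return -s['R'].T@s['t'], d/np.linalg.norm(d)
def tri(obs):
    A=np.zeros((3,3));b=np.zeros(3)
    for s,uv in obs:
        c,d=ray(s,uv);P=np.eye(3)-np.outer(d,d);A+=P;b+=P@c
    return np.linalg.solve(A,b)
def onz(s,uv,z):
    c,d=ray(s,uv); return c+d*(z-c[2])/d[2]
def W(p,X):
    X=np.atleast_2d(np.array(X,float));c,s=np.cos(p[2]),np.sin(p[2])
    return np.c_[p[0]+c*X[:,0]-s*X[:,1],p[1]+s*X[:,0]+c*X[:,1],X[:,2]]
def P(p,Y):
    Y=np.atleast_2d(np.array(Y,float));c,s=np.cos(p[2]),np.sin(p[2]);a,b=Y[:,0]-p[0],Y[:,1]-p[1]
    return np.c_[c*a+s*b,-s*a+c*b,Y[:,2]]
load=lambda f:pickle.load(open('pics/'+f+'.pkl','rb'))
S=lambda u,v:(255+u/4.615-.4,145+v/4.615-.4)
T=lambda u,v:(240+u/5-.4,145+v/5-.4)
E
python3 - <<'E'
from h import *
from scipy.optimize import least_squares
s=load('side0.png');t=load('top0.png')
ob=[(t,T(35,190),(100,150,94)),(t,T(510,55),(100,-150,94)),(s,S(563,403),(100,-150,94)),(s,S(550,505),(100,-150,0)),(s,S(230,600),(-100,-150,0)),(s,S(357,88),(100,150,94)),(t,T(130,530),(-100,150,0))]
f=lambda p:np.concatenate([proj(c,W(p,X))[0]-uv for c,uv,X in ob])
best=min((least_squares(f,[600,0,y],loss='soft_l1') for y in(0,.3,-.3)),key=lambda r:r.cost)
p=best.x;print(p,f(p).reshape(-1,2).round(1).tolist());np.save('p.npy',p)
for n,o in dict(ball=[(s,S(409,209)),(t,T(482,151))],disc=[(s,S(383,238)),(t,T(370,190))],tab=[(s,S(236,30)),(t,T(180,293))]).items():
    X=tri(o);print(n,X.round(1),P(p,X).round(1),[ (proj(c,X)[0]-uv).round(1).tolist() for c,uv in o])
# pusher top z=162
for uv in [(428,105),(478,93),(505,212),(455,220)]: print('pt',P(p,onz(t,T(*uv),162)).round(1))
for uv in [(475,250),(490,290),(372,308)]: print('ps',P(p,onz(s,S(*uv),162)).round(1))
st=robot.get_state()['ee_pos'];print(P(p,st))
E
```

```text
[5.48277608e+02 3.59157649e+01 2.67824249e-01] [[-1.9, 0.3], [0.5, -0.4], [0.3, -1.7], [-0.1, 0.6], [-1.8, 1.3], [0.1, -2.5], [0.7, -1.0]]
ball [598.3 -54.3 211.5] [[  24.4 -100.3  211.5]] [[0.2, -0.0], [0.0, 0.1]]
disc [593.9   4.8 138.3] [[ 35.8 -42.1 138.3]] [[-0.2, 0.0], [-0.0, -0.1]]
tab [523.2 105.6 212.1] [[ -5.7  73.9 212.1]] [[0.8, -0.2], [0.1, 0.8]]
pt [[ 68.1 -85.3 162. ]]
pt [[  66.8 -114.1  162. ]]
pt [[  -2.1 -108.7  162. ]]
pt [[  1.4 -80.9 162. ]]
ps [[ 68.1 -92.3 162. ]]
ps [[  62.6 -123.6  162. ]]
ps [[  -0.8 -114.3  162. ]]
[[-561.1087592  -563.77570667  302.84213668]]
```

```bash
cat >> h.py <<'E'
from scipy.spatial.transform import Rotation as Ro
def base(p,tilt=0,z=0): # tool x->pump x, y->pump -y, z down; tilt about tool x (deg); z about tool z
    return Ro.from_euler('z',p[2])*Ro.from_matrix(np.diag([1.,-1,-1]))*Ro.from_euler('z',z,degrees=True)*Ro.from_euler('x',tilt,degrees=True)
def rel(R,tips,p,L=73):
    """tool shift/turn taking the TIP to given pump-frame points with orientation R"""
    st=robot.get_state();R0=Ro.from_rotvec(st['ee_rot'])
    w=(R0.inv()*R).as_rotvec(degrees=True).round(2)
    print('turn',w.tolist(),'tip now',P(p,st['ee_pos']+R0.apply([0,0,L])).round(1).tolist(),'F',st['force'].round(2),'t',round(st['t'],2))
    for x in tips: print(x,R0.inv().apply(W(p,x)[0]-R.apply([0,0,L])-st['ee_pos']).round(1).tolist())
E
python3 - <<'E'
from h import *
p=np.load('p.npy');Z=260
rel(base(p),[P(p,[380,-430,Z])[0].round(),P(p,[420,-150,Z])[0].round(),(-120,-50,Z),(-120,60,Z)],p)
E
```

```text
turn [-0.1, -0.02, -1.95] tip now [[-561.1, -563.6, 229.8]] F [ 0.07 -0.54  0.14] t 0.15
[-286. -405.  260.] [269.6, -168.1, -29.8]
[-173. -145.  260.] [373.7, -431.8, -29.3]
(-120, -50, 260) [423.4, -528.5, -29.1]
(-120, 60, 260) [419.7, -638.5, -28.9]
```

Call:
drive_tool --plan '[0, 0, 0, 38, -24, -10, 0, 0, 0, 0, 77, -48, -20, 0, 0, 0, 0, 116, -72, -30, 0, 0, 0, 0, 155, -96, -30, 0, 0, 0, 0, 194, -120, -30, 0, 0, 0, 0, 232, -144, -30, 0, 0, 0, 0, 270, -168, -30, 0, 0, 0, -2, 287, -212, -30, 0, 0, 0, -2, 304, -256, -30, 0, 0, 0, -2, 321, -300, -30, 0, 0, 0, -2, 339, -344, -30, 0, 0, 0, -2, 357, -388, -30, 0, 0, 0, -2, 374, -432, -30, 0, 0, 0, -2, 390, -465, -30, 0, 0, 0, -2, 407, -497, -30, 0, 0, 0, -2, 423, -528, -30, 0, 0, 0, -2, 423, -528, -30, 0, 0, 0, -2, 423, -528, -30, 0]'

```text
t: 1.95
ee_pos: [445.4, -44.5, 333.7]
ee_rot: [3.113, 0.424, -0.001]
force: [-0.9, 0.6, 0.1]
opening: -0.1
gripper_force: 0.0
```

Run:
```python
from h import *
s=snap('wrist','w1.png'); p=np.load('p.npy')
rel(base(p),[(-120,60,260)],p)
print(proj(s,W(p,[(35,-42,140),(24,-100,211),(-6,74,212),(-100,150,0),(100,150,94),(100,-150,94)])).round(0).tolist())
cv2.imwrite('pics/w1b.png',cv2.resize(s['frame'],(800,500),interpolation=cv2.INTER_CUBIC))
```

```text
turn [0.01, 0.03, 0.08] tip now [[-120.7, -51.0, 260.7]] F [-0.23 -0.27 -0.12] t 2.0
(-120, 60, 260) [0.8, -111.0, 0.7]
[[311.0, 11.0], [406.0, -13.0], [117.0, 43.0], [182.0, 154.0], [99.0, -57.0], [430.0, -54.0]]
```

View pics/w1b.png

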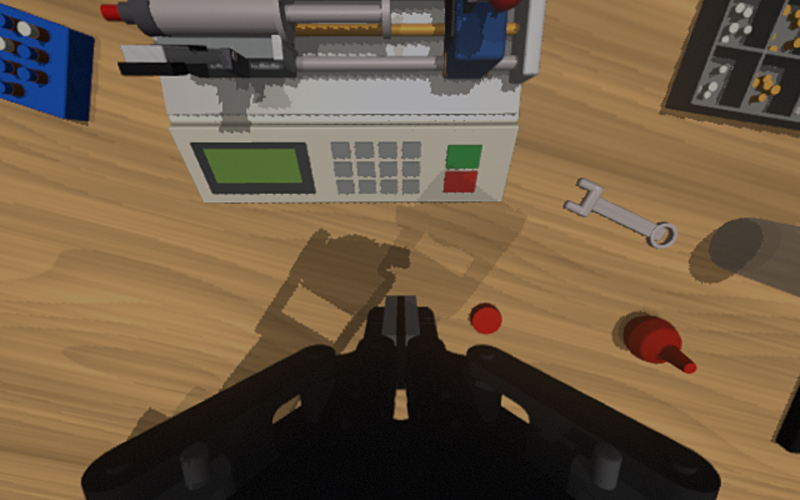

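The wrist view shows the clamp tab at crop (125,62), the disc at (387,18), the front body edge from (205,202) to (503,200), and the ball cut off at the top. My yaw is confirmed, but I want the whole pump in frame, so I raise the arm and tilt forward.

Call:
drive_tool --plan '[0, 6, 0, 0, 0, -35, 0, 0, 12, 0, 0, 0, -70, 0, 0, 18, 0, 0, 0, -105, 0, 0, 24, 0, 0, 0, -140, 0, 0, 24, 0, 0, 0, -140, 0, 0, 24, 0, 0, 0, -140, 0]'

```text
t: 2.6
ee_pos: [445.2, -46.3, 474.5]
ee_rot: [-2.995, -0.401, -0.637]
force: [0.5, 0.5, -0.2]
opening: -0.0
gripper_force: 0.0
```

Run:
```python
from h import *
s=snap('wrist','w2.png'); p=np.load('p.npy')
q=proj(s,W(p,[(35,-42,140),(24,-100,211),(-6,74,212),(-100,150,0),(100,150,94),(100,-150,94)])).round(0);print(q.tolist())
y0,x0=max(0,int(q[:,1].min())-25),max(0,int(q[:,0].min())-30)
c=s['frame'][y0:y0+200,x0:x0+266];print(x0,y0,c.shape)
cv2.imwrite('pics/w2b.png',cv2.resize(c,None,fx=3,fy=3,interpolation=cv2.INTER_CUBIC))
```

```text
[[313.0, 161.0], [356.0, 154.0], [224.0, 176.0], [220.0, 244.0], [206.0, 132.0], [374.0, 132.0]]
176 107 (200, 266, 3)
```

View pics/w2b.png

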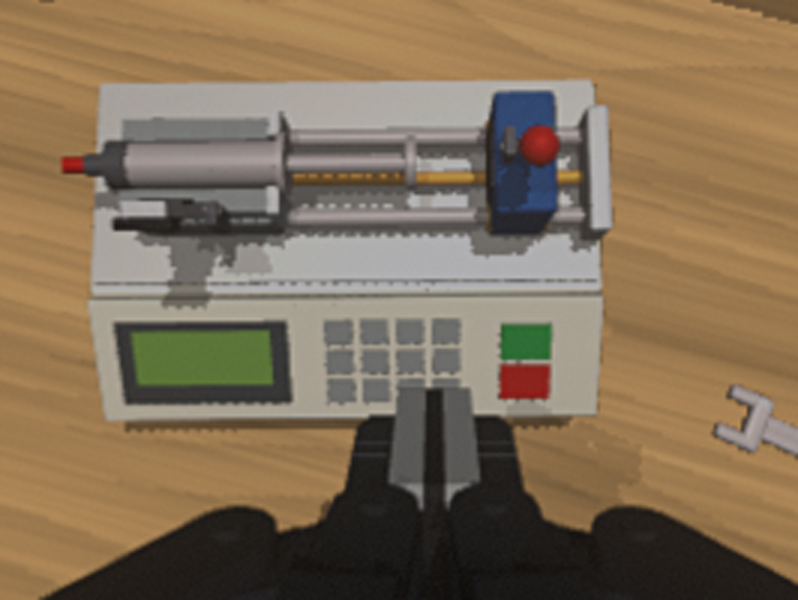

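The new view shows the whole pump square to the camera: back deck corners at crop (100,84) and (593,82), ball (540,145), disc right edge (414,162), pusher top, and the clamp's free end at (115,215). All are within 3 px of my predictions. I refit using every view.

Run:
```python
from h import *
from scipy.optimize import least_squares
s=load('side0.png');t=load('top0.png');w=load('w2.png');w1=load('w1.png')
V=lambda u,v:(176+u/3-.33,107+v/3-.33); V1=lambda u,v:(u/1.25-.1,v/1.25-.1)
def f(q):
    p=q[:3];yd,yl,a,th=q[3:]
    ball=(35+45*np.sin(a),yl,170+45*np.cos(a)); tab=(7+57*np.cos(th),75,156+57*np.sin(th)); d=(35,yd,140); top=(35,yl,162)
    ob=[(t,T(35,190),(100,150,94)),(t,T(510,55),(100,-150,94)),(s,S(563,403),(100,-150,94)),(s,S(550,505),(100,-150,0)),(s,S(357,88),(100,150,94)),
     (w,V(100,84),(100,150,94)),(w,V(593,82),(100,-150,94)),(w,V(540,145),ball),(s,S(409,209),ball),(t,T(482,151),ball),
     (s,S(381,238),d),(t,T(371,190),d),(w,V(414,162),d),(w1,V1(389,18),d),(s,S(236,30),tab),
     (t,T(467,157),top),(w,V(489,93),(67,yl+17,162)),(w,V(554,95),(67,yl-17,162))]
    return np.concatenate([proj(c,W(p,X))[0]-uv for c,uv,X in ob])
r=least_squares(f,np.r_[np.load('p.npy'),-42,-100,-.3,1.7],loss='soft_l1');print(r.x.round(3));print(f(r.x).reshape(-1,2).round(1).tolist())
p=r.x[:3];np.save('p.npy',p)
X=[(-45,60,240),(-45,75,240),(-45,75,203)];rel(base(p),X,p)
```

```text
[ 5.46784e+02  3.24140e+01  2.71000e-01 -3.96590e+01 -9.59730e+01
 -2.33000e-01  1.78800e+00]
[[-0.8, 1.0], [1.5, -0.1], [0.1, -0.9], [-0.3, 1.5], [-0.5, -1.7], [-1.3, -0.8], [2.5, -0.7], [-0.6, -0.4], [-0.7, -0.9], [-0.3, 0.7], [-0.7, -0.1], [0.2, 0.7], [-0.0, 1.4], [0.1, -0.4], [0.2, 0.6], [0.5, 0.1], [0.4, 0.1], [0.9, -0.7]]
turn [0.04, -23.88, -0.28] tip now [[-89.3, -48.5, 406.2]] F [-0.56 -0.27 -0.88] t 2.65
(-45, 60, 240) [2.3, -108.6, 176.0]
(-45, 75, 240) [2.2, -123.6, 176.0]
(-45, 75, 203) [-12.8, -123.6, 209.8]
```

Call:
drive_tool --plan '[0, -6, 0, 0, -30, 44, 0, 0, -12, 0, 1, -60, 88, 0, 0, -18, 0, 2, -90, 132, 0, 0, -24, 0, 2, -124, 176, 0, 0, -24, 0, -5, -124, 193, 0, 0, -24, 0, -13, -124, 210, 0, 0, -24, 0, -13, -124, 210, 0, 0, -24, 0, -13, -124, 210, 0]'

```text
t: 3.45
ee_pos: [483.1, 93.9, 275.5]
ee_rot: [-3.113, -0.42, 0.005]
force: [-0.3, -0.5, 1.0]
opening: 0.0
gripper_force: 0.0
```

Run:
```python
from h import *
p=np.load('p.npy')
rel(base(p),[(-24,75,203),(-13,75,205),(13,75,203),(25,75,197),(35,75,188),(42,75,177),(46,75,166)],p)
```

```text
turn [-0.04, 0.19, -0.17] tip now [[-45.1, 76.3, 202.5]] F [-0.34 -0.53  1.04] t 3.45
(-24, 75, 203) [20.9, 1.2, -0.6]
(-13, 75, 205) [31.8, 1.2, -2.6]
(13, 75, 203) [57.9, 1.1, -0.7]
(25, 75, 197) [69.9, 1.1, 5.3]
(35, 75, 188) [79.9, 1.1, 14.3]
(42, 75, 177) [86.9, 1.1, 25.2]
(46, 75, 166) [91.0, 1.1, 36.2]
```

Call:
drive_tool --plan '[0, 0, 0, 10, 1, 0, 0, 0, 0, 0, 21, 1, -1, 0, 0, 0, 0, 27, 1, -2, 0, 0, 0, 0, 33, 1, -3, 0, 0, 0, 0, 41, 1, -3, 0, 0, 0, 0, 50, 1, -2, 0, 0, 0, 0, 58, 1, -1, 0, 0, 0, 0, 64, 1, 2, 0, 0, 0, 0, 70, 1, 5, 0]'

```text
t: 4.35
ee_pos: [552.2, 112.0, 271.8]
ee_rot: [-3.113, -0.421, -0.002]
force: [-1.7, 0.2, 3.2]
opening: -0.4
gripper_force: 1.2
```

Call:
drive_tool --plan '[0, 0, 0, 5, 0, 4, 0, 0, 0, 0, 10, 0, 9, 0, 0, 0, 0, 14, 0, 14, 0, 0, 0, 0, 17, 0, 20, 0, 0, 0, 0, 19, 0, 25, 0, 0, 0, 0, 21, 0, 29, 0]'

```text
t: 4.95
ee_pos: [571.2, 117.2, 241.7]
ee_rot: [-3.113, -0.421, 0.003]
force: [-1.7, -0.9, 1.8]
opening: -0.4
gripper_force: 0.9
```

Run:
```python
from h import *
p=np.load('p.npy')
rel(base(p),[(46,75,164)],p)
s=snap('side','s2.png');c=s['frame'][100:300,220:420]
cv2.imwrite('pics/s2b.png',cv2.resize(c,(600,600),interpolation=cv2.INTER_CUBIC))
```

```text
turn [-0.02, 0.12, -0.15] tip now [[46.1, 75.2, 168.7]] F [-1.73 -0.89  1.79] t 4.95
(46, 75, 164) [-0.2, 0.2, 4.7]
```

View pics/s2b.png

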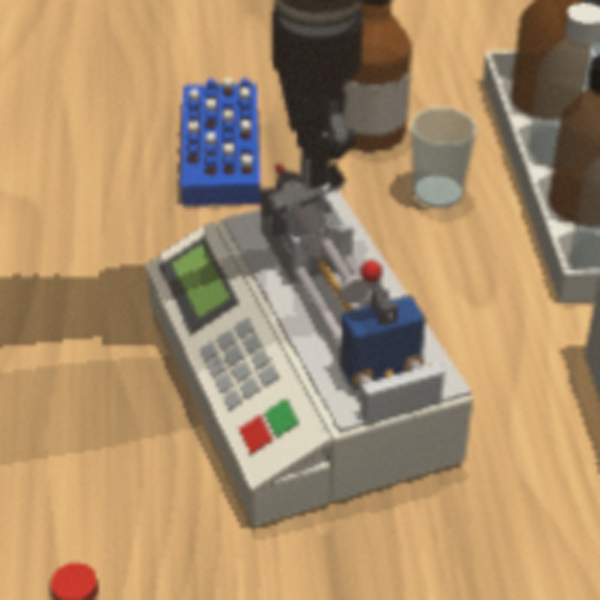

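The gripper has the bar nearly flat on the barrel at crop (305,200). I press down gently to reach the stop.

Call:
drive_tool --plan '[0, 0, 0, 0, 0, 1, 0, 0, 0, 0, 0, 0, 2, 0, 0, 0, 0, 0, 0, 3, 0, 0, 0, 0, 0, 0, 4, 0, 0, 0, 0, 0, 0, 4, 0]'

```text
t: 5.5
ee_pos: [571.6, 117.4, 238.9]
ee_rot: [-3.113, -0.421, -0.001]
force: [-0.3, 0.2, 1.6]
opening: -0.2
gripper_force: 0.2
```

Call:
drive_tool --plan '[0, 0, 0, 0, 0, 1, 0, 0, 0, 0, 0, 0, 2, 0, 0, 0, 0, 0, 0, 2, 0]'

```text
t: 5.8
ee_pos: [571.7, 117.3, 236.9]
ee_rot: [3.113, 0.421, 0.001]
force: [0.6, 0.2, 1.2]
opening: -0.3
gripper_force: 0.5
```

Call:
drive_tool --plan '[0, 0, 0, 0, 0, 1, 0, 0, 0, 0, 0, 0, 2, 0, 0, 0, 0, 0, 0, 2, 0]'

```text
t: 6.1
ee_pos: [571.6, 117.2, 234.7]
ee_rot: [3.113, 0.421, -0.0]
force: [0.9, -0.7, 0.5]
opening: 0.2
gripper_force: 0.5
```

Call:
drive_tool --plan '[0, 0, 0, 0, 0, 1, 0, 0, 0, 0, 0, 0, 2, 0, 0, 0, 0, 0, 0, 2, 0]'

```text
t: 6.4
ee_pos: [571.6, 117.2, 232.7]
ee_rot: [3.113, 0.421, -0.0]
force: [0.9, -0.1, 1.9]
opening: -0.0
gripper_force: 0.6
```

Call:
drive_tool --plan '[0, 0, 0, 0, 0, 1, 0, 0, 0, 0, 0, 0, 2, 0, 0, 0, 0, 0, 0, 2, 0]'

```text
t: 6.7
ee_pos: [571.6, 117.2, 232.5]
ee_rot: [3.113, 0.421, -0.001]
force: [-2.3, -0.7, 8.3]
opening: 0.3
gripper_force: 3.9
```

Contact at a tip height of about 160 mm matches the closed bar, whose top is 152 + 8 mm. I lift off and go behind the pusher with the tool tilted.

```bash
sed -i 's/L=73):/L=73,e=0):/; s/\[0,0,L\]/[0,e,L]/g' h.py
python3 - <<'E'
from h import *
p=np.load('p.npy')
rel(base(p),[(46,75,240),(35,0,265),(35,-150,265)],p)
rel(base(p,28),[(35,-150,265),(35,-135,240),(35,-132,153)],p,e=-14.5)
E
```

```text
turn [0.01, 0.03, -0.14] tip now [[46.6, 75.0, 159.5]] F [-2.34 -0.71  8.29] t 6.7
(46, 75, 240) [-0.7, 0.1, -80.5]
(35, 0, 265) [-11.5, 75.1, -105.4]
(35, -150, 265) [-11.2, 225.1, -105.4]
turn [28.01, -0.01, -0.15] tip now [[46.7, 89.5, 159.5]] F [-2.34 -0.71  8.29] t 6.7
(35, -150, 265) [-11.1, 272.2, -90.0]
(35, -135, 240) [-11.1, 257.2, -65.0]
(35, -132, 153) [-11.0, 254.2, 22.0]
```

Call:
drive_tool --plan '[0, 0, 0, 0, 0, -40, 0, 0, 0, 0, 0, 0, -80, 0, 0, 0, 0, -4, 35, -105, 0, 0, 0, 0, -11, 75, -105, 0, 7, 0, 0, -11, 120, -105, 0, 14, 0, 0, -11, 165, -105, 0, 21, 0, 0, -11, 210, -100, 0, 28, 0, 0, -11, 250, -95, 0, 28, 0, 0, -11, 272, -90, 0, 28, 0, 0, -11, 272, -90, 0, 28, 0, 0, -11, 272, -90, 0]'

```text
t: 7.8
ee_pos: [632.8, -147.9, 319.8]
ee_rot: [-2.63, -0.354, 0.091]
force: [-0.1, -0.3, -0.5]
opening: -0.1
gripper_force: 0.0
```

Run:
```python
from h import *
p=np.load('p.npy')
rel(base(p,28),[(35,-138,240),(35,-132,153),(35,-112,153),(35,-74,153)],p,e=-14.5)
s=snap('side','s3.png');c=s['frame'][130:280,250:400]
w=snap('wrist','w3.png')
cv2.imwrite('pics/s3b.png',np.hstack([cv2.resize(c,(400,400),interpolation=cv2.INTER_CUBIC),cv2.resize(w['frame'][:,:],(400,400))]))
```

```text
turn [-0.12, -0.0, -0.21] tip now [[34.6, -149.6, 262.2]] F [-0.15 -0.28 -0.49] t 7.8
(35, -138, 240) [0.5, 0.1, 25.0]
(35, -132, 153) [0.6, 35.8, 104.6]
(35, -112, 153) [0.5, 18.2, 114.0]
(35, -74, 153) [0.4, -15.3, 131.9]
```

View pics/s3b.png

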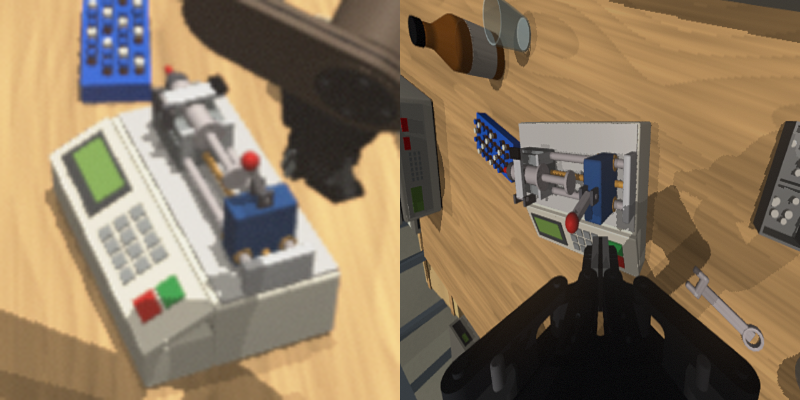

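The side half shows the clamp flat across the barrel at (195,90), and the wrist half agrees at (540,165). The pusher is unmoved. I descend behind it and approach slowly.

Call:
drive_tool --plan '[0, 0, 0, 0, 12, 52, 0, 0, 0, 0, 0, 24, 78, 0, 0, 0, 0, 0, 36, 104, 0, 0, 0, 0, 0, 32, 106, 0, 0, 0, 0, 0, 29, 108, 0, 0, 0, 0, 0, 27, 109, 0, 0, 0, 0, 0, 27, 109, 0]'

```text
t: 8.6
ee_pos: [626.8, -121.2, 214.7]
ee_rot: [-2.634, -0.358, 0.084]
force: [-0.6, 0.2, -0.2]
opening: -0.6
gripper_force: 0.0
```

Run:
```python
from h import *
p=np.load('p.npy')
rel(base(p,28),[(35,-112,153),(35,-74,153)],p,e=-14.5)
```

```text
turn [0.16, -0.22, 0.0] tip now [[36.2, -122.5, 156.9]] F [-0.58  0.2  -0.18] t 8.6
(35, -112, 153) [-1.0, -7.3, 8.4]
(35, -74, 153) [-1.0, -40.9, 26.1]
```

Call:
drive_tool --plan '[0, 0, 0, -1, -2, 6, 0, 0, 0, 0, -1, -5, 7, 0, 0, 0, 0, -1, -7, 8, 0, 0, 0, 0, -1, -10, 9.5, 0, 0, 0, 0, -1, -12, 11, 0, 0, 0, 0, -1, -14, 12, 0, 0, 0, 0, -1, -14, 12, 0]'

```text
t: 9.3
ee_pos: [620.2, -104.5, 207.9]
ee_rot: [-2.633, -0.356, 0.088]
force: [0.8, -1.0, 1.6]
opening: 0.1
gripper_force: 0.6
```

Run:
```python
from h import *
p=np.load('p.npy')
rel(base(p,28),[(35,-84,153)],p,e=-14.5)
```

```text
turn [0.05, -0.08, -0.13] tip now [[34.2, -104.6, 150.3]] F [ 0.77 -0.97  1.56] t 9.3
(35, -84, 153) [0.9, -19.4, 7.2]
```

Call:
drive_tool --plan '[0, 0, 0, 1, -4, 0.5, 0, 0, 0, 0, 1, -7, 1.5, 0, 0, 0, 0, 1, -10, 3, 0, 0, 0, 0, 1, -13, 4.5, 0, 0, 0, 0, 1, -16, 6, 0, 0, 0, 0, 1, -16, 6, 0]'

```text
t: 9.9
ee_pos: [616.4, -87.1, 210.1]
ee_rot: [-2.631, -0.356, 0.089]
force: [0.3, -0.8, -0.5]
opening: -0.0
gripper_force: 0.2
```

Run:
```python
from h import *
p=np.load('p.npy')
rel(base(p,28),[(35,-78,153)],p,e=-14.5)
s=snap('side','s4.png');c=s['frame'][170:250,300:380]
cv2.imwrite('pics/s4b.png',cv2.resize(c,(600,600),interpolation=cv2.INTER_CUBIC))
```

```text
turn [-0.07, -0.05, -0.11] tip now [[35.2, -86.7, 152.5]] F [ 0.26 -0.8  -0.55] t 9.9
(35, -78, 153) [-0.1, -7.9, 3.6]
```

View pics/s4b.png

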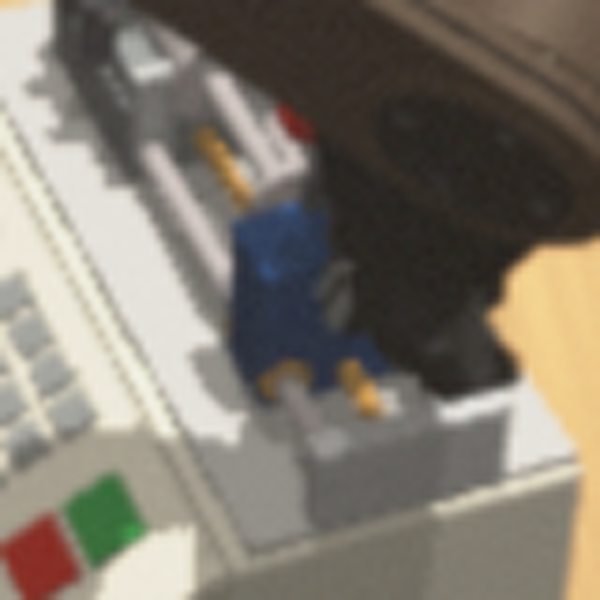

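The pusher has moved toward the disc (disc edge at crop (280,180), block top-left at (235,225)) and has some millimetres left. I creep forward while watching the force.

Call:
drive_tool --plan '[0, 0, 0, 0, -0.9, 0.5, 0, 0, 0, 0, 0, -1.8, 1, 0, 0, 0, 0, 0, -2.6, 1.4, 0, 0, 0, 0, 0, -3.5, 1.9, 0]'

```text
t: 10.35
ee_pos: [615.7, -84.1, 210.4]
ee_rot: [-2.632, -0.356, 0.088]
force: [-0.2, -2.1, 0.3]
opening: -0.5
gripper_force: 1.0
```

Call:
drive_tool --plan '[0, 0, 0, 0, -0.9, 0.5, 0, 0, 0, 0, 0, -1.8, 1, 0, 0, 0, 0, 0, -2.6, 1.4, 0]'

```text
t: 10.65
ee_pos: [614.9, -81.1, 210.3]
ee_rot: [-2.632, -0.356, 0.088]
force: [-0.1, -2.3, 1.2]
opening: 0.2
gripper_force: 1.0
```

Run:
```python
from h import *
p=np.load('p.npy')
rel(base(p,28),[(35,-74,153)],p,e=-14.5)
```

```text
turn [0.0, -0.09, -0.13] tip now [[35.3, -80.6, 152.7]] F [-0.12 -2.27  1.16] t 10.65
(35, -74, 153) [-0.2, -5.9, 2.8]
```

Sliding friction of about 2 N is clear in the readings. I continue in steps of about 1 mm.

Call:
drive_tool --plan '[0, 0, 0, 0, -0.9, 0.5, 0, 0, 0, 0, 0, -1.8, 0.9, 0]'

```text
t: 10.85
ee_pos: [614.3, -79.1, 210.2]
ee_rot: [-2.632, -0.356, 0.088]
force: [0.2, -2.1, 1.6]
opening: -0.1
gripper_force: 1.0
```

Call:
drive_tool --plan '[0, 0, 0, 0, -0.9, 0.5, 0, 0, 0, 0, 0, -0.9, 0.5, 0]'

```text
t: 11.05
ee_pos: [614.0, -78.0, 210.1]
ee_rot: [-2.632, -0.356, 0.088]
force: [-0.5, -1.0, 1.7]
opening: 0.2
gripper_force: 0.7
```

Call:
drive_tool --plan '[0, 0, 0, 0, -0.9, 0.5, 0, 0, 0, 0, 0, -0.9, 0.5, 0]'

```text
t: 11.25
ee_pos: [613.7, -77.1, 210.0]
ee_rot: [-2.632, -0.356, 0.089]
force: [0.3, -1.5, 0.8]
opening: -0.1
gripper_force: 0.8
```

Call:
drive_tool --plan '[0, 0, 0, 0, -0.9, 0.5, 0, 0, 0, 0, 0, -0.9, 0.5, 0]'

```text
t: 11.45
ee_pos: [613.4, -76.1, 210.0]
ee_rot: [-2.632, -0.356, 0.089]
force: [-0.3, -1.5, 1.3]
opening: 0.2
gripper_force: 0.8
```

Call:
drive_tool --plan '[0, 0, 0, 0, -0.9, 0.5, 0, 0, 0, 0, 0, -0.9, 0.5, 0]'

```text
t: 11.65
ee_pos: [613.2, -75.1, 210.0]
ee_rot: [-2.632, -0.356, 0.089]
force: [1.0, -1.3, 0.7]
opening: -0.1
gripper_force: 0.8
```

Call:
drive_tool --plan '[0, 0, 0, 0, -0.9, 0.5, 0, 0, 0, 0, 0, -0.9, 0.5, 0]'

```text
t: 11.85
ee_pos: [612.9, -74.1, 210.0]
ee_rot: [-2.632, -0.356, 0.089]
force: [1.0, -0.0, 1.8]
opening: -0.3
gripper_force: 0.8
```

Call:
drive_tool --plan '[0, 0, 0, 0, -0.9, 0.5, 0, 0, 0, 0, 0, -0.9, 0.5, 0]'

```text
t: 12.05
ee_pos: [612.6, -73.1, 210.0]
ee_rot: [-2.632, -0.356, 0.089]
force: [0.5, -1.6, 0.3]
opening: -0.2
gripper_force: 0.8
```

Call:
drive_tool --plan '[0, 0, 0, 0, -0.9, 0.5, 0, 0, 0, 0, 0, -0.9, 0.5, 0]'

```text
t: 12.25
ee_pos: [612.3, -72.1, 209.9]
ee_rot: [-2.632, -0.356, 0.089]
force: [0.1, -1.2, 1.2]
opening: 0.0
gripper_force: 0.8
```

Call:
drive_tool --plan '[0, 0, 0, 0, -0.9, 0.5, 0, 0, 0, 0, 0, -0.9, 0.5, 0]'

```text
t: 12.45
ee_pos: [612.0, -71.1, 209.9]
ee_rot: [-2.632, -0.356, 0.089]
force: [0.4, -1.2, 2.3]
opening: -0.0
gripper_force: 0.8
```

Call:
drive_tool --plan '[0, 0, 0, 0, -0.9, 0.5, 0, 0, 0, 0, 0, -0.9, 0.5, 0]'

```text
t: 12.65
ee_pos: [611.7, -70.1, 209.9]
ee_rot: [-2.632, -0.356, 0.089]
force: [0.6, -1.4, 0.7]
opening: -0.1
gripper_force: 0.8
```

Run:
```python
from h import *
p=np.load('p.npy')
rel(base(p,28),[(35,-70,153)],p,e=-14.5)
print(robot.get_state()['gripper_force'])
s=snap('side','s5.png');c=s['frame'][160:240,290:370]
t=snap('top','t5.png');d=t['frame'][155:225,255:325]
cv2.imwrite('pics/s5b.png',np.hstack([cv2.resize(c,(400,400),interpolation=cv2.INTER_CUBIC),cv2.resize(d,(400,400),interpolation=cv2.INTER_CUBIC)]))
```

```text
turn [-0.01, -0.07, -0.13] tip now [[35.2, -69.1, 152.3]] F [ 0.64 -1.44  0.68] t 12.65
(35, -70, 153) [-0.1, 0.4, -1.1]
0.8152461494319141
```

View pics/s5b.png

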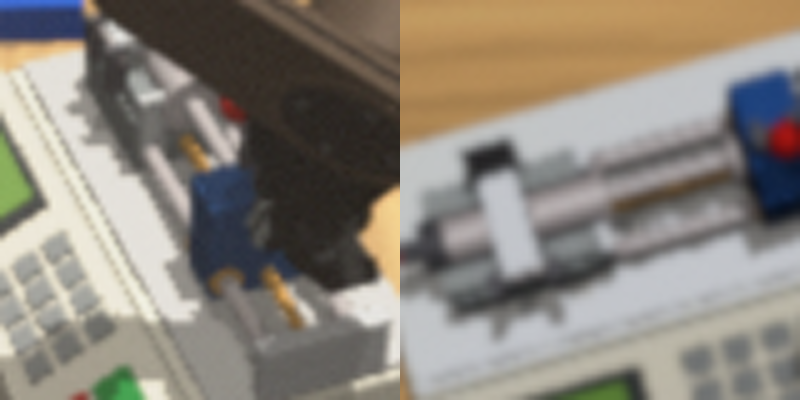

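The top half shows the clamp closed at (500,200) and the pusher's front edge at (735–755,150) right by the disc, with the plunger rod still at its original length. I keep creeping.

Call:
drive_tool --plan '[0, 0, 0, 0, -0.9, 0.4, 0, 0, 0, 0, 0, -0.9, 0.4, 0]'

```text
t: 12.95
ee_pos: [611.5, -69.3, 209.9]
ee_rot: [-2.632, -0.356, 0.089]
force: [1.1, -1.9, 1.2]
opening: -0.2
gripper_force: 0.9
```

Call:
drive_tool --plan '[0, 0, 0, 0, -0.9, 0.4, 0, 0, 0, 0, 0, -0.9, 0.4, 0]'

```text
t: 13.15
ee_pos: [611.4, -69.0, 210.0]
ee_rot: [-2.634, -0.356, 0.088]
force: [0.4, -4.8, 0.0]
opening: -0.0
gripper_force: 2.5
```

Touch felt: the force rose to about 5 N and motion stopped. I back straight off and lift.

Call:
drive_tool --plan '[0, 0, 0, 0, 2.5, -1.3, 0, 0, 0, 0, 0, 9, -5, 0, 0, 0, 0, 0, 22, -12, 0, 0, 0, 0, 0, 8, -38, 0, 0, 0, 0, 0, -6, -64, 0, 0, 0, 0, 0, -20, -91, 0, 0, 0, 0, 0, -20, -91, 0]'

```text
t: 13.85
ee_pos: [619.8, -93.9, 305.5]
ee_rot: [-2.636, -0.358, 0.077]
force: [0.8, -0.4, -0.3]
opening: 0.2
gripper_force: 0.0
```

Run:
```python
from h import *
p=np.load('p.npy')
w=snap('wrist','w6.png');s=snap('side','s6.png');t=snap('top','t6.png')
# red ball centroid in side/top/wrist near expected
g=(23,-52.5,214)
obs=[]
for c in (s,t,w):
    q=proj(c,W(p,g))[0];h=cv2.cvtColor(c['frame'],cv2.COLOR_BGR2HSV);m=(((h[...,0]<8)|(h[...,0]>172))&(h[...,1]>150)&(h[...,2]>70)).astype(np.uint8)
    n,l,st,ce=cv2.connectedComponentsWithStats(m);k=[i for i in range(1,n) if st[i,4]>8]
    i=min(k,key=lambda i:np.hypot(*(ce[i]-q)));print(q.round(1),ce[i].round(1),st[i]);obs.append((c,ce[i]))
for o in (obs,obs[:2],obs[1:],[obs[0],obs[2]]): print(P(p,tri(o)).round(1))
rel(base(p),[(-25,-52,240),(-25,-52,198)],p)
```

```text
[334.8 178. ] [336.8 180.2] [334 178   6   6  26]
[320.2 180.7] [321.5 178.9] [319 176   6   6  27]
[271.9 236.7] [278.6 236.3] [268 225  22  23 382]
[[ 25.5 -58.2 212.3]]
[[ 26.8 -57.5 209.8]]
[[ 25.6 -58.  214.2]]
[[ 24.7 -59.3 213. ]]
turn [-28.04, 0.02, -0.19] tip now [[34.7, -105.5, 234.4]] F [-0.04 -0.29 -0.66] t 14.0
(-25, -52, 240) [-60.0, -84.0, 28.7]
(-25, -52, 198) [-60.0, -64.2, 65.8]
```

Call:
drive_tool --plan '[0, 0, 0, -30, 0, 0, 0, -5, 0, 0, -60, 0, 0, 0, -12, 0, 0, -60, -25, 0, 0, -20, 0, 0, -60, -55, 13, 0, -28, 0, 0, -60, -79, 26, 0, -28, 0, 0, -60, -69, 45, 0, -28, 0, 0, -60, -59, 63, 0, -28, 0, 0, -60, -59, 63, 0, -28, 0, 0, -60, -59, 63, 0]'

```text
t: 14.9
ee_pos: [537.8, -29.8, 270.3]
ee_rot: [-3.112, -0.42, 0.005]
force: [0.8, -1.2, 0.5]
opening: 0.1
gripper_force: 0.0
```

Run:
```python
from h import *
p=np.load('p.npy')
rel(base(p),[(0,-58,198),(30,-58,198),(44,-58,196)],p)
```

```text
turn [-0.1, 0.18, -0.17] tip now [[-25.5, -57.4, 197.3]] F [ 0.78 -1.2   0.53] t 14.9
(0, -58, 198) [25.3, 0.4, -0.8]
(30, -58, 198) [55.3, 0.3, -0.9]
(44, -58, 196) [69.3, 0.3, 1.1]
```

Call:
drive_tool --plan '[0, 0, 0, 10, 0, -1, 0, 0, 0, 0, 20, 0, -1, 0, 0, 0, 0, 28, 0, -1, 0, 0, 0, 0, 34, 0, -1, 0, 0, 0, 0, 40, 0, -1, 0, 0, 0, 0, 46, 0, -1, 0, 0, 0, 0, 52, 0, -1, 0, 0, 0, 0, 58, 0, 0, 0, 0, 0, 0, 63, 0, 1, 0]'

```text
t: 15.8
ee_pos: [599.6, -12.8, 270.7]
ee_rot: [-3.113, -0.421, -0.0]
force: [-2.3, -0.9, 1.4]
opening: -0.3
gripper_force: 1.4
```

Call:
drive_tool --plan '[0, 0, 0, 2, 0, 0.5, 0, 0, 0, 0, 4, 0, 1, 0]'

```text
t: 16.0
ee_pos: [603.1, -11.9, 269.4]
ee_rot: [-3.113, -0.421, 0.001]
force: [-2.0, -0.4, 0.7]
opening: -0.0
gripper_force: 1.1
```

Run:
```python
from h import *
p=np.load('p.npy')
rel(base(p),[(48,-58,196)],p)
```

```text
turn [-0.01, 0.03, -0.15] tip now [[42.3, -57.7, 196.4]] F [-2.03 -0.42  0.65] t 16.0
(48, -58, 196) [5.6, 0.2, 0.4]
```

Call:
drive_tool --plan '[0, 0, 0, 1.5, 0, 0, 0, 0, 0, 0, 3, 0, 0.5, 0]'

```text
t: 16.2
ee_pos: [605.6, -11.1, 268.8]
ee_rot: [-3.113, -0.421, 0.002]
force: [-2.8, -0.3, -0.3]
opening: -0.2
gripper_force: 0.9
```

Call:
drive_tool --plan '[0, 0, 0, 1, 0, 0, 0, 0, 0, 0, 2, 0, 0.5, 0]'

```text
t: 16.4
ee_pos: [607.8, -10.5, 268.8]
ee_rot: [-3.113, -0.421, -0.0]
force: [-2.9, -0.7, 0.2]
opening: 0.4
gripper_force: 0.8
```

Call:
drive_tool --plan '[0, 0, 0, 1, 0, 0, 0, 0, 0, 0, 2, 0, 0.5, 0]'

```text
t: 16.6
ee_pos: [609.9, -10.0, 268.5]
ee_rot: [-3.113, -0.421, -0.001]
force: [-2.4, -0.7, 0.4]
opening: 0.0
gripper_force: 0.8
```

Call:
drive_tool --plan '[0, 0, 0, 1, 0, 0, 0, 0, 0, 0, 2, 0, 0, 0]'

```text
t: 16.8
ee_pos: [611.7, -9.5, 268.4]
ee_rot: [3.113, 0.421, -0.0]
force: [-2.4, -0.8, -0.2]
opening: 0.2
gripper_force: 1.1
```

Call:
drive_tool --plan '[0, 0, 0, 1, 0, 0, 0, 0, 0, 0, 2, 0, 0, 0]'

```text
t: 17.0
ee_pos: [613.2, -9.1, 267.8]
ee_rot: [-3.113, -0.421, 0.003]
force: [-3.4, -1.2, -1.3]
opening: 0.0
gripper_force: 1.6
```

Call:
drive_tool --plan '[0, 0, 0, 1, 0, 0, 0, 0, 0, 0, 2, 0, 0, 0]'

```text
t: 17.2
ee_pos: [614.6, -8.6, 267.2]
ee_rot: [-3.113, -0.421, 0.007]
force: [-5.8, -2.3, -2.8]
opening: 0.0
gripper_force: 3.5
```

Call:
drive_tool --plan '[0, 0, 0, 1, 0, 0, 0, 0, 0, 0, 1.5, 0, 0, 0, 0, 0, 0, 1.5, 0, 0, 0]'

```text
t: 17.5
ee_pos: [615.0, -8.5, 267.1]
ee_rot: [-3.113, -0.421, 0.013]
force: [-7.9, -4.2, -1.5]
opening: 0.1
gripper_force: 4.8
```

```bash
cat > ball.py <<'E'
from h import *
p=np.load('p.npy')
s=robot.snapshot('side');t=robot.snapshot('top');w=robot.snapshot('wrist')
g=(69,-58,200);obs=[]
for c in (s,t,w):
    q=proj(c,W(p,g))[0];h=cv2.cvtColor(c['frame'],cv2.COLOR_BGR2HSV);m=(((h[...,0]<8)|(h[...,0]>172))&(h[...,1]>150)&(h[...,2]>60)).astype(np.uint8)
    n,l,st,ce=cv2.connectedComponentsWithStats(m);k=[i for i in range(1,n) if st[i,4]>5]
    i=min(k,key=lambda i:np.hypot(*(ce[i]-q)));print(q.round(1),ce[i].round(1),st[i]);obs.append((c,ce[i]))
for o in (obs,obs[:2],obs[1:],[obs[0],obs[2]]): print(P(p,tri(o)).round(1))
rel(base(p),[(20,-58,198)],p)
E
python3 ball.py
```

```text
[352.7 179.4] [354.9 179.8] [353 177   5   6  23]
[317.1 165.1] [345.1 216.9] [341 214   9   7  49]
[320.6 228.6] [321.  222.6] [305 207  33  32 825]
[[ 13.8 -75.5 190.3]]
[[ -26.7 -107.5  258.9]]
[[-53.9 -90.6 -97.5]]
[[ 73.2 -59.  199.2]]
turn [-0.07, 0.47, -0.14] tip now [[54.1, -57.6, 194.1]] F [-8.24 -1.99 -0.88] t 17.65
(20, -58, 198) [-34.8, 0.3, -3.7]
```

The stop is reached: about 8 N along pump x, with the ball at height 199 mm as expected for engaged. I retreat straight back, lift and check.

Call:
drive_tool --plan '[0, 0, 0, -4, 0, 0, 0, 0, 0, 0, -15, 0, -1, 0, 0, 0, 0, -40, 0, -10, 0, 0, 0, 0, -70, 0, -40, 0, 0, 0, 0, -110, 0, -70, 0, 0, 6, 0, -140, 0, -110, 0, 0, 12, 0, -160, 0, -150, 0, 0, 18, 0, -170, 0, -190, 0, 0, 18, 0, -170, 0, -190, 0]'

```text
t: 18.55
ee_pos: [452.3, -53.7, 467.8]
ee_rot: [-3.039, -0.41, -0.51]
force: [0.6, 0.2, 1.4]
opening: 0.1
gripper_force: 0.0
```

```bash
python3 ball.py
python3 - <<'E'
from h import *
p=np.load('p.npy');s=snap('wrist','w9.png');q=proj(s,W(p,(35,0,150)))[0].astype(int);print(q)
x0,y0=max(0,q[0]-110),max(0,q[1]-60)
cv2.imwrite('pics/w9b.png',cv2.resize(s['frame'][y0:y0+130,x0:x0+220],None,fx=3.5,fy=3.5,interpolation=cv2.INTER_CUBIC))
E
```

```text
[352.7 179.4] [354.7 179.6] [352 177   6   6  27]
[317.1 165.1] [316.5 163. ] [314 161   5   5  19]
[319.3 101.8] [319.4  99.7] [313  93  13  14 135]
[[ 74.3 -58.2 197.6]]
[[ 75.  -58.2 198.1]]
[[ 78.5 -58.9 184. ]]
[[ 73.5 -58.3 197.9]]
turn [0.11, -18.1, -0.16] tip now [[-90.8, -57.5, 389.5]] F [ 0.07 -0.45 -0.7 ] t 18.7
(20, -58, 198) [68.5, 0.0, 220.1]
[280 137]
```

View pics/w9b.png

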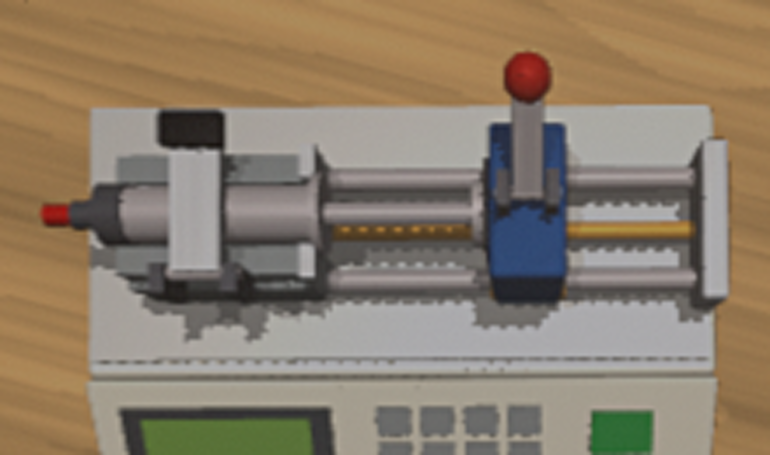

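The final view shows the clamp flat across the barrel (190,200), the pusher pad against the disc (482,215), and the lever fully over to +x with its ball at (528,75). I hand the job in.

```bash
python3 -c "
from station import robot
print(robot.job_done())"
```

```text
the job is handed in; nothing more can be done
None
```

I've handed the job in at about 19 s of the 59 s allowed: clamp closed, pusher stopped at about 5 N against the plunger (plunger not pushed in), half-nut lever thrown to its stop, and nothing else on the bench moved as far as I could see.

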